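# Clear a ward delivery: sort the sample tubes by length and nest the pails

## Task

A delivery of samples has been tipped out of its ward pails: lay every sample tube flat in the sorting tray, one tube to a pocket, short tubes in short pockets and long tubes in long pockets (go by length, not by cap colour). Nest all the emptied pails in one upright stack standing on the steel return tray, every pail fully home in the one below and the handles turned well apart, so that no handle comes over another and each can be taken hold of. Leave everything else on the bench where it is.

Things in the scene. Friction and masses are not known exactly. Their poses are not given: they have to be found in the camera images.
- pail_blue: Blue handled ward pail, a tapered round plastic bucket (all pails have the same shape). Origin: centre of its underside, z up its axis, +x towards its one handle. Outer radius 29 mm at the foot, 47 mm at the rim; 95 mm high, wall 3 mm; thick double bottom, inner floor 28 mm above the underside. Nested: underside 28 mm above that of the pail below, 2 mm side play. 140 g. May be absent.
- pail_blue_grip (a point): point in the blue pail's handle, 64 mm from the axis, 86 mm above the underside, axes of the pail. Handle 16 mm wide (y): level arm from the wall to x = 84, z 79 to 93 mm, pinched from above across its width; leg at its outer end, x 74 to 84, z 42 to 82 mm, open below, another rim passes inside it. With handles in line the leg lands on the lower handle, 10 mm or more too high.
- pail_yellow: Yellow handled ward pail, a tapered round plastic bucket (all pails have the same shape). Origin: centre of its underside, z up its axis, +x towards its one handle. Outer radius 29 mm at the foot, 47 mm at the rim; 95 mm high, wall 3 mm; thick double bottom, inner floor 28 mm above the underside. Nested: underside 28 mm above that of the pail below, 2 mm side play. 140 g. May be absent.
- pail_yellow_grip (a point): point in the yellow pail's handle, 64 mm from the axis, 86 mm above the underside, axes of the pail. Handle 16 mm wide (y): level arm from the wall to x = 84, z 79 to 93 mm, pinched from above across its width; leg at its outer end, x 74 to 84, z 42 to 82 mm, open below, another rim passes inside it. With handles in line the leg lands on the lower handle, 10 mm or more too high.
- pail_green: Green handled ward pail, a tapered round plastic bucket (all pails have the same shape). Origin: centre of its underside, z up its axis, +x towards its one handle. Outer radius 29 mm at the foot, 47 mm at the rim; 95 mm high, wall 3 mm; thick double bottom, inner floor 28 mm above the underside. Nested: underside 28 mm above that of the pail below, 2 mm side play. 140 g. May be absent.
- pail_green_grip (a point): point in the green pail's handle, 64 mm from the axis, 86 mm above the underside, axes of the pail. Handle 16 mm wide (y): level arm from the wall to x = 84, z 79 to 93 mm, pinched from above across its width; leg at its outer end, x 74 to 84, z 42 to 82 mm, open below, another rim passes inside it. With handles in line the leg lands on the lower handle, 10 mm or more too high.
- tube_short_1: capped sample tube, SHORT: 85 mm long over the cap, off-white, 24 mm diameter; six-sided cap at the +x end, 27 mm across flats, 22 mm long (purple or golden, not telling the length). Origin on its axis at half its length, x along the axis to the cap. Lies on the mat at the start, axis 13 mm above it. 45 g. May be absent.
- tube_short_2: capped sample tube, SHORT: 85 mm long over the cap, off-white, 24 mm diameter; six-sided cap at the +x end, 27 mm across flats, 22 mm long (purple or golden, not telling the length). Origin on its axis at half its length, x along the axis to the cap. Lies on the mat at the start, axis 13 mm above it. 45 g. May be absent.
- tube_short_3: capped sample tube, SHORT: 85 mm long over the cap, off-white, 24 mm diameter; six-sided cap at the +x end, 27 mm across flats, 22 mm long (purple or golden, not telling the length). Origin on its axis at half its length, x along the axis to the cap. Lies on the mat at the start, axis 13 mm above it. 45 g. May be absent.
- tube_long_1: capped sample tube, LONG: 115 mm long over the cap, off-white, 24 mm diameter; six-sided cap at the +x end, 27 mm across flats, 22 mm long (purple or golden, not telling the length). Origin on its axis at half its length, x along the axis to the cap. Lies on the mat at the start, axis 13 mm above it. 45 g. May be absent.
- tube_long_2: capped sample tube, LONG: 115 mm long over the cap, off-white, 24 mm diameter; six-sided cap at the +x end, 27 mm across flats, 22 mm long (purple or golden, not telling the length). Origin on its axis at half its length, x along the axis to the cap. Lies on the mat at the start, axis 13 mm above it. 45 g. May be absent.
- tube_long_3: capped sample tube, LONG: 115 mm long over the cap, off-white, 24 mm diameter; six-sided cap at the +x end, 27 mm across flats, 22 mm long (purple or golden, not telling the length). Origin on its axis at half its length, x along the axis to the cap. Lies on the mat at the start, axis 13 mm above it. 45 g. May be absent.
- sorter: fixed sorting tray, white with grey pocket floors, 248 (x) by 140 (y) by 11 mm high, origin: centre of its underside. Three long pockets (127 by 36 mm) on the -x half, three short ones (97 by 36 mm) on the +x half, all along x, side by side at y = -44, 0, +44 mm; 7 mm deep, floor 4 mm above the underside, 8 mm ribs between. A long tube does not go down into a short pocket.
- sorter_long (a point): centre of the bank of three long pockets, on the floor of the middle one (tray x = -52.5 mm); same axes as the sorting tray
- sorter_short (a point): centre of the bank of three short pockets, on the floor of the middle one (tray x = +67.5 mm); same axes as the sorting tray
- return_tray: fixed square steel return tray, 150 by 150 mm outside, 3 mm walls, 14 mm high, origin at the centre of its underside, inner floor 3 mm above it; empty at the start
- return_floor (a point): centre of the return tray's inner floor
- mat: fixed grey-green absorbent mat, 250 by 250 mm, 2 mm thick, origin at the centre of its underside; the tubes have been tipped out on it
- marker: bystander: marker pen with red cap, 137 mm long, 12 mm thick, origin on its underside near half its length, x along it
- label_roll: bystander: roll of white labels, 64 mm across, 30 mm high, origin at the centre of its underside
- specimen_jar: bystander: white specimen jar with red lid, 48 mm across, 62 mm high, origin at the centre of its underside, beyond the pails
- gel_bottle: bystander: hand-gel bottle with blue cap, 52 mm across, 130 mm high, origin at the centre of its underside, beyond the pails
- timer: bystander: white laboratory timer, 55 by 65 mm, 18 mm thick, origin at the centre of its underside

How it is judged:
By the outcome, as a careful person would: the job done as asked, in the order asked, and still so for the second after the job is handed in, with the robot touching nothing.
Of tube_short_1, tube_short_2, tube_short_3, tube_long_1, tube_long_2, tube_long_3 only 4 to 6 are there at a start; the rules pass over those that are not, and their reading is None.
Of pail_blue, pail_yellow, pail_green only 2 to 3 are there at a start; the rules pass over those that are not, and their reading is None.
At some moment in a run one of pail_blue, pail_yellow, pail_green, tube_short_1, tube_short_2, tube_short_3, tube_long_1, tube_long_2, tube_long_3 may be knocked a few centimetres aside while the robot is not near it.
It also fails if it takes over 210 s, if anything falls off the work surface, if the arm or the gripper's body presses on something with over 40 N, if the wrist force passes 120 N, or if a joint passes its speed limit or range.

## Robot

A 6-joint arm with a two-finger parallel gripper is mounted at the origin on the work surface. World frame = base frame: x ahead of the robot, y to its left, z up, the work surface at z = 0. Lengths are in m, angles in rad, forces in N, time in s.
With the tool pointing down it reaches from about 0.35 to 0.775 m from the base axis. Payload 7.3 kg.
Tool frame: the origin (TCP) lies on the centre line of the jaws, within the pads' length; the fingertips stand 11 mm ahead of it and the grasp point (between the pads) lies 8 mm behind it; z points along the fingers, y is the direction in which the jaws open and shut (so a half turn about z gives the same grasp; the last joint's range is limited). The gripper opens to 92 mm and grips with 3 to 60 N. Pads are 19 mm wide; open, the fingers measure 130 mm over their backs; the gripper's body (75 mm by 190 mm) begins 47 mm behind the grasp point.
Start: joints at [-1.463, 0.342, 1.524, -0, 1.275, -0.146], TCP at [0.132, -0.508, 0.238] pointing down, gripper open.
Joint ranges: [-2.53, 2.53], [-0.77, 2.02], [0.04, 2.7], [-1, 4.14], [0.28, 2.66], [-3.11, 3.11]. Speed limits (rad/s): [2.57, 2.57, 3.14, 3.14, 3.14, 3.14].

## Interface

Orientations are given as a unit quaternion [x, y, z, w].
In Python, from cell import robot, get_image, order, spotter gives the robot as it stands.
- The arm moves only by the tool play_rows, never from a script. Its argument "rows" is one flat list of numbers, 5 for each row, row after row: the shift along the world's x, y, z in m, then the turn about the world's z in rad, then the opening, from 0 (shut) to 1 (fully open). In form: [tx, ty, tz, spin, fingers, tx, ty, tz, spin, fingers, ...]. A call has exactly 8 rows; each row shifts and turns the commanded pose from where the row before left it; what a row does not reach is not made up. A row lasts 1/10 s, in which the tool goes at most 50 mm and 8.59 degrees, less where a joint would pass 70% of its speed; a pose out of reach is approached as far as the arm can. A call is refused whole if a number of a shift passes 0.05 or a number of a turn 0.15, either way. A call with a gripper value outside its range is refused whole. The fingers move at their own pace and stop on an object; "squeeze" is the grip in N (left out, the last holds). Time passes only in rows, so rows that do not move let the fingers close, or fill a call up. It gives the time, the measured TCP pose, the force and the opening at its end, in the units of the state.
- robot.get_obs(): the state, without advancing time (a new reading comes with each control period).
- get_image(name): name is "scene" or "top" or "wrist"; returns a dict with "frame" (420x560x3 uint8, red, green, blue), "fx", "fy", "cx", "cy" (pixels), "k1" (the pictures are not rectified: a ray, as slopes to the right and down, at radius r is drawn at 1 + k1 r^2 times it, then the intrinsics apply), "R" (3x3) and "t" (3): a world point X has camera coordinates R X + t. Camera axes: x right, y down, z forward; pixel columns grow to the right and rows downward; lengths in m; the calibration is good to about 2 mm. A picture is of the moment at which its call begins. There is no depth.
- order.finish_job(): hands the job in, once; it reports no verdict.
Trained networks look in a picture, given as the dict that the camera call returned (one of the last four; its "shot" number tells which), for a name from the list of things; names that differ only in an ending like _2 or _b are one class to them, and where a whole thing is asked for, a point or a joint stands for the part that bears it (a point fixed in the world has none). Each returns a list of dicts, best first, with "conf" (0 to 1); they miss things now and then, are a little off and sometimes report something else, mostly with a low value. They report only what shows in the picture. A call takes as long as a camera call.
- spotter.boxes_of(picture, query): "bbox" ([centre column, centre row, width, height] in pixels, round what is visible of it).
- spotter.masks_of(picture, query): "pixels" (420x560 bool, what is visible of it) and "bbox" ([centre column, centre row, width, height] in pixels, round what is visible of it).
- spotter.pinpoint(picture, query): "point" ([column, row] in pixels: a listed point, or the origin of a listed thing).
The state is a dict: "time": time; "q": joint angles; "qvel": joint speeds; "joint_efforts": joint torques, N m; "position": TCP position; "orientation": TCP orientation; "force": force on the tool from outside, world axes, zero at the start; "torque": the same for the moment, N m; "grip_width": finger opening in m.
Only numpy, scipy, OpenCV 4.12 (cv2) and the standard library are available. Lean on these libraries where they do the work, as an engineer would, in place of code of your own. Each camera call takes 0.05 s, during which the arm holds its last target. There are 200 camera calls.

## Working session

There is one attempt and no reset: what is moved stays moved. The work goes in short steps, Python scripts to look and compute and a tool call to move; the robot and the scene stay as the last step left them, time stands still between calls to the robot, and variables do not carry over. Pictures are saved under pics/ and viewed, about 12 in all and at most 16, crops included, and the job is handed in when it is done.

Besides the shell and the picture viewer there is one more tool, called after "Request:" as a command line: name --argument value ..., lists and objects as JSON in quotes. play_rows: Moves the arm, as the interface text tells. Its arguments: {"type":"object","properties":{"rows":{"type":"array"},"squeeze":{"type":"number"}},"required":["rows"]}

```bash
mkdir -p pics; ls; cat > h.py <<'E'
import numpy as np, cv2
from cell import robot, get_image, order, spotter
def save(p,n): cv2.imwrite('pics/'+n+'.png', p['frame'][:,:,::-1])
def ray(p,uv):
    s=np.array([(uv[0]-p['cx'])/p['fx'],(uv[1]-p['cy'])/p['fy']]); u=s.copy()
    for _ in range(20): u=s/(1+p['k1']*(u@u))
    R=np.array(p['R']);t=np.array(p['t'])
    return -R.T@t, R.T@np.array([u[0],u[1],1.])
def atz(p,uv,z):
    c,d=ray(p,uv); return c+d*(z-c[2])/d[2]
def proj(p,X):
    c=np.array(p['R'])@np.array(X)+np.array(p['t']); u=c[:2]/c[2]; u=u*(1+p['k1']*(u@u))
    return np.array([u[0]*p['fx']+p['cx'],u[1]*p['fy']+p['cy']])
def tri(obs): # list of (pic,uv) -> point, residual
    A=np.zeros((3,3));b=np.zeros(3);L=[]
    for p,uv in obs:
        c,d=ray(p,uv);d=d/np.linalg.norm(d);P=np.eye(3)-np.outer(d,d);A+=P;b+=P@c;L.append((P,c))
    X=np.linalg.solve(A,b); return X,max(np.linalg.norm(P@(X-c)) for P,c in L)
E
python3 - <<'E'
from h import *
o=robot.get_obs();print({k:np.round(v,3) for k,v in o.items()})
P={n:get_image(n) for n in('scene','top')}
for n,p in P.items():
    save(p,n+'0'); print(n,p['fx'],p['k1'],np.round(-np.array(p['R']).T@p['t'],3))
hs={'pail_blue':0,'pail_yellow':0,'pail_green':0,'pail_blue_grip':.086,'pail_yellow_grip':.086,'pail_green_grip':.086,'sorter_long':.004,'sorter_short':.004,'sorter':0,'return_floor':.003,'mat':0,'tube_short_1':.015,'tube_long_1':.015,'marker':0,'label_roll':0,'specimen_jar':0,'gel_bottle':0,'timer':0}
for q,z in hs.items():
    for n,p in P.items():
        for r in spotter.pinpoint(p,q):
            if r['conf']>.2: print(q,n,round(r['conf'],2),np.round(r['point']),np.round(atz(p,r['point'],z),3)[:2])
E
```

```text
pics
{'time': np.float64(0.0), 'q': array([-1.463,  0.343,  1.525,  0.   ,  1.275, -0.146]), 'qvel': array([-0.001,  0.   ,  0.   ,  0.001,  0.001, -0.   ]), 'joint_efforts': array([ 3.0000e-03, -4.3124e+01, -2.4422e+01,  7.2000e-02,  5.6000e-02,
       -0.0000e+00]), 'position': array([ 0.132, -0.508,  0.237]), 'orientation': array([ 0.992,  0.127,  0.   , -0.001]), 'force': array([ 0.134, -0.036,  0.303]), 'torque': array([ 0.021, -0.108,  0.002]), 'grip_width': np.float64(0.092)}
scene 538.4706457150278 -0.05140116328836403 [ 1.188 -0.586  1.166]
top 544.0378149997051 -0.20006136055620494 [0.403 0.009 1.515]
pail_blue scene 0.3 [380. 127.] [0.548 0.493]
pail_yellow scene 0.59 [351. 210.] [0.691 0.18 ]
pail_yellow top 0.93 [224. 187.] [0.682 0.18 ]
pail_yellow top 0.56 [212. 273.] [0.44  0.207]
pail_green scene 0.79 [257. 290.] [ 0.68 -0.17]
pail_green scene 0.74 [174. 270.] [ 0.488 -0.275]
pail_green top 0.61 [349. 189.] [ 0.68  -0.176]
pail_blue_grip scene 0.21 [155. 260.] [ 0.484 -0.312]
pail_blue_grip top 0.33 [384. 236.] [ 0.538 -0.256]
pail_yellow_grip scene 0.89 [340. 172.] 
[... 1476 characters left out ...]
be_long_1 top 0.82 [159. 221.] [0.583 0.359]
marker scene 0.68 [110. 327.] [ 0.501 -0.479]
marker scene 0.61 [192. 285.] [ 0.555 -0.272]
label_roll scene 0.65 [380. 126.] [0.545 0.5  ]
label_roll top 0.82 [112. 233.] [0.548 0.5  ]
label_roll top 0.63 [383. 232.] [ 0.557 -0.272]
label_roll top 0.34 [299. 245.] [ 0.519 -0.035]
label_roll top 0.24 [385. 256.] [ 0.489 -0.275]
specimen_jar scene 0.62 [351. 243.] [0.759 0.096]
specimen_jar top 0.62 [258. 158.] [0.767 0.085]
gel_bottle scene 0.95 [309. 294.] [ 0.78 -0.09]
gel_bottle top 0.66 [318. 153.] [ 0.783 -0.087]
gel_bottle top 0.46 [183. 273.] [0.438 0.289]
timer scene 0.66 [331. 274.] [ 0.781 -0.01 ]
timer top 0.89 [286. 150.] [0.79  0.004]
```

```bash
python3 - <<'E'
import cv2
a=cv2.imread('pics/top0.png');cv2.imwrite('pics/topc.png',cv2.resize(a[130:340,90:450],None,fx=2.2,fy=2.2,interpolation=cv2.INTER_CUBIC))
E
```

```text
(no output)
```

View pics/topc.png

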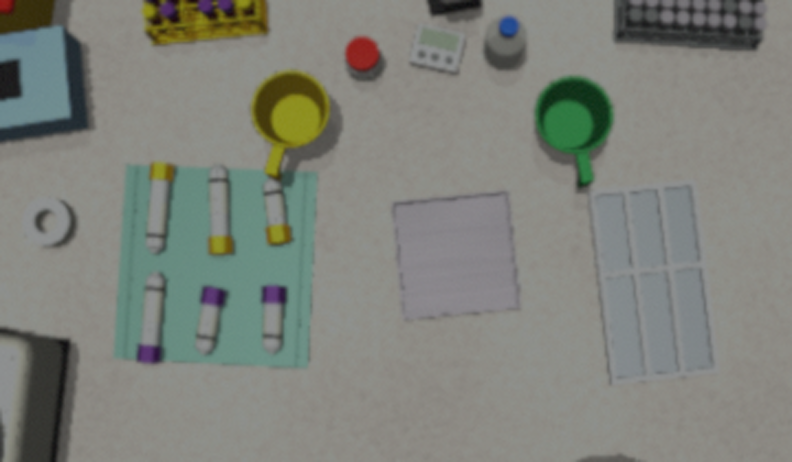

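View pics/scene0.png

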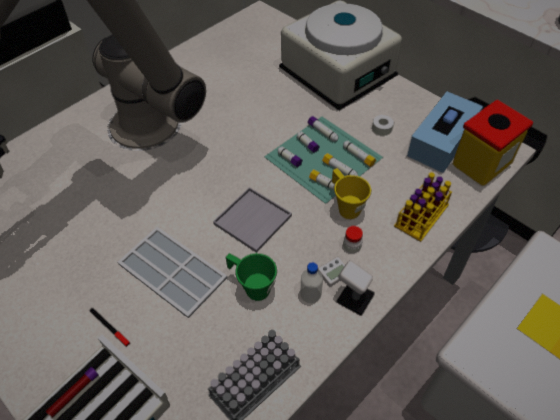

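```bash
cat >> h.py <<'E'
def rect(p,m,z):
    c,_=cv2.findContours(m.astype(np.uint8),cv2.RETR_EXTERNAL,cv2.CHAIN_APPROX_NONE)
    c=max(c,key=cv2.contourArea)[:,0,:].astype(float)
    w=np.array([atz(p,q,z)[:2] for q in c]).astype(np.float32)
    (x,y),s,a=cv2.minAreaRect(w); a=np.radians(a)
    if s[0]<s[1]: s=s[::-1]; a+=np.pi/2
    a=(a+np.pi/2)%np.pi-np.pi/2
    return np.array([x,y]),s,a
def tubes(p,z=.015,cf=.3):
    out=[]
    for q in('tube_short_1','tube_long_1'):
        for r in spotter.masks_of(p,q):
            if r['conf']<cf or r['pixels'].sum()<20: continue
            c,s,a=rect(p,r['pixels'],z)
            out.append((q[5:9],round(r['conf'],2),np.round(c,4),np.round(s,3),round(float(a),3)))
    return out
E
python3 - <<'E'
from h import *
for n in('top','scene'):
    p=get_image(n)
    for t in tubes(p): print(n,*t)
    for q,z in(('sorter',.011),('return_tray',.014),('mat',.002)):
        for r in spotter.masks_of(p,q)[:2]:
            c,s,a=rect(p,r['pixels'],z); print(n,q,round(r['conf'],2),c,np.round(s,3),round(a,3))
E
```

```text
top shor 0.81 [0.4333 0.2001] [0.083 0.028] 0.019
top shor 0.7 [0.5708 0.199 ] [0.083 0.029] 0.079
top shor 0.61 [0.4317 0.2802] [0.083 0.026] -0.077
top long 0.91 [0.5702 0.2733] [0.116 0.034] 0.028
top long 0.86 [0.5739 0.3517] [0.114 0.027] -0.028
top long 0.8 [0.4335 0.3566] [0.113 0.029] -0.047
top sorter 0.56 [ 0.4843775  -0.27964443] [0.25  0.147] 0.113
top sorter 0.52 [0.55419374 0.49770486] [0.075 0.066] -1.557
top return_tray 0.62 [ 0.51710534 -0.02821244] [0.151 0.15 ] 0.1
top mat 0.82 [0.50278777 0.27786976] [0.256 0.255] -0.035
top mat 0.63 [ 0.68800521 -0.18963306] [0.129 0.097] 0.652
scene shor 0.63 [0.5648 0.2   ] [0.078 0.028] 0.095
scene shor 0.6 [0.4368 0.2037] [0.093 0.033] -0.024
scene shor 0.52 [0.4367 0.2824] [0.088 0.03 ] -0.155
scene long 0.84 [0.4327 0.3527] [0.124 0.031] -0.12
scene long 0.83 [0.5672 0.2723] [0.118 0.038] 0.008
scene long 0.52 [0.5785 0.3516] [0.123 0.036] -0.079
scene sorter 0.95 [ 0.48555276 -0.27986902] [0.256 0.146] 0.103
scene return_tray 0.61 [ 0.51888537 -0.02932859] [0.165 0.161] -1.468
scene mat 0.68 [0.504264   0.27765447] [0.251 0.249] -0.042
```

Request:
play_rows --rows '[0.038,0.027,0.01,-0.019,1,0.038,0.027,0.01,-0.019,1,0.038,0.027,0.01,-0.019,1,0.038,0.027,0.01,-0.019,1,0.038,0.027,0.01,-0.019,1,0.038,0.027,0.01,-0.019,1,0.038,0.027,0.01,-0.019,1,0.038,0.027,0.01,-0.019,1]' --squeeze 15

```text
time: 3.3
position: [0.4372, -0.2908, 0.3184]
orientation: [0.999, 0.051, 0.0, 0.0]
force: [0.3, -1.1, -0.7]
grip_width: 0.0919
```

```bash
python3 - <<'E'
from h import *
p=get_image('wrist');save(p,'w1');print(np.round(-np.array(p['R']).T@p['t'],3),np.round(p['R'],2))
o=robot.get_obs();print(o['position'],o['time'])
for q,z in(('sorter',.011),):
    for r in spotter.masks_of(p,q)[:2]:
        c,s,a=rect(p,r['pixels'],z); print(q,round(r['conf'],2),c,np.round(s,3),round(a,3))
for q in('sorter','sorter_long','sorter_short'):
    for r in spotter.pinpoint(p,q)[:2]:print(q,r['conf'],atz(p,r['point'],.004))
# draw hypothesised pockets
E
```

```text
[ 0.509 -0.283  0.466] [[ 0.1  -0.99  0.  ]
 [-0.96 -0.1   0.26]
 [-0.26 -0.03 -0.97]]
[ 0.44230821 -0.28688582  0.31984444] 3.35
sorter 0.69 [ 0.48705572 -0.27715492] [0.248 0.141] 0.109
sorter 0.67 [ 0.48563321 -0.27806723  0.004     ]
sorter_long 0.75 [ 0.43507903 -0.28486831  0.004     ]
sorter_short 0.94 [ 0.5531729  -0.27225969  0.004     ]
```

View pics/w1.png

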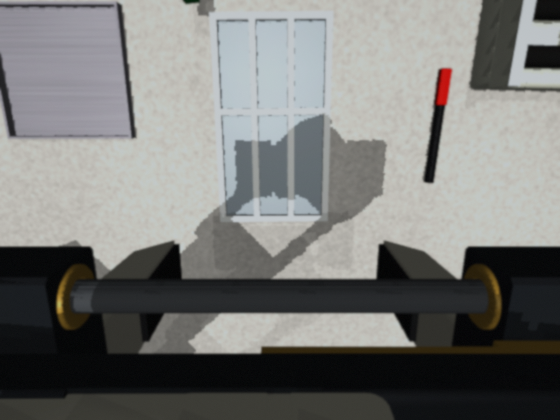

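Request:
play_rows --rows '[0,0.049,0,-0.013,1,0,0.049,0,-0.013,1,0,0.049,0,-0.013,1,0,0.049,0,-0.013,1,0,0.049,0,-0.013,1,0,0.049,0,-0.013,1,0,0.049,0,-0.013,1,0,0.049,0,-0.013,1]'

```text
time: 4.35
position: [0.4353, 0.1, 0.3176]
orientation: [1.0, -0.003, -0.0, 0.0]
force: [0.7, -0.2, -0.6]
grip_width: 0.0917
```

Request:
play_rows --rows '[0,0.049,0,0,1,0,0.049,0,0,1,0,0.04,0,0,1,0,0.02,0,0,1,0,0,0,0,1,0,0,0,0,1,0,0,0,0,1,0,0,0,0,1]'

```text
time: 5.15
position: [0.4362, 0.2563, 0.3179]
orientation: [1.0, -0.002, 0.0, 0.0]
force: [0.4, 0.9, 0.7]
grip_width: 0.0915
```

```bash
python3 - <<'E'
from h import *
p=get_image('wrist');save(p,'w2')
o=robot.get_obs();print(o['position'],o['orientation'],o['time'])
for t in tubes(p): print(*t)
for q in('tube_short_1','tube_long_1'):
    for r in spotter.pinpoint(p,q):
        if r['conf']>.3:print(q,round(r['conf'],2),atz(p,r['point'],.015))
E
```

```text
[0.43614441 0.25652476 0.31791507] [ 9.99997719e-01 -2.13134645e-03  1.05237547e-04  9.61236189e-05] 5.2
shor 0.96 [0.5736 0.2033] [0.086 0.029] 0.172
shor 0.83 [0.436  0.2019] [0.086 0.029] 0.019
shor 0.59 [0.4344 0.2849] [0.087 0.031] -0.171
long 0.96 [0.5694 0.2725] [0.104 0.031] 0.006
long 0.89 [0.5701 0.3542] [0.105 0.03 ] -0.058
long 0.73 [0.4347 0.3559] [0.118 0.032] -0.071
long 0.49 [0.5037 0.2796] [0.245 0.243] 1.535
tube_short_1 0.9 [0.44127512 0.20505557 0.015     ]
tube_short_1 0.66 [0.57238833 0.20111265 0.015     ]
tube_short_1 0.65 [0.43306212 0.28626425 0.015     ]
tube_long_1 0.91 [0.57422501 0.3509952  0.015     ]
tube_long_1 0.89 [0.43788688 0.35594167 0.015     ]
tube_long_1 0.65 [0.57201266 0.27372125 0.015     ]
tube_long_1 0.56 [ 0.51636738 -0.01590179  0.015     ]
```

View pics/w2.png

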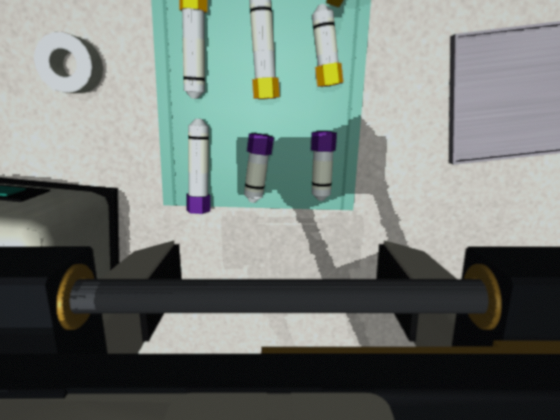

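Request:
play_rows --rows '[0,-0.0275,-0.04,0,0.55,0,-0.027,-0.04,0,0.55,0,0,-0.042,0,0.55,0,0,-0.042,0,0.55,0,0,-0.042,0,0.55,0,0,-0.042,0,0.55,0,0,-0.033,0,0.55,0,0,-0.018,0,0.55]'

```text
time: 6.2
position: [0.4345, 0.2028, 0.0162]
orientation: [1.0, -0.001, -0.002, 0.001]
force: [0.0, 1.1, 0.5]
grip_width: 0.0509
```

Request:
play_rows --rows '[0,0,0,0,0.55,0,0,0,0,0.1,0,0,0,0,0.1,0,0,0,0,0.1,0,0,0,0,0.1,0,0,0,0,0.1,0,0,0,0,0.1,0,0,0.03,0,0.1]'

```text
time: 7.0
position: [0.4338, 0.2026, 0.0468]
orientation: [1.0, -0.001, -0.003, 0.001]
force: [0.5, 0.3, 0.3]
grip_width: 0.0237
```

Request:
play_rows --rows '[0,0,0.04,0,0.1,0.0117,-0.0473,0,0.0154,0.1,0.0117,-0.0473,0,0.0154,0.1,0.0117,-0.0473,0,0.0154,0.1,0.0117,-0.0473,0,0.0154,0.1,0.0117,-0.0473,0,0.0154,0.1,0.0117,-0.0473,0,0.0154,0.1,0.0117,-0.0473,0,0.0154,0.1]'

```text
time: 7.8
position: [0.5178, -0.1298, 0.0889]
orientation: [0.999, 0.053, 0.0, 0.0]
force: [1.2, 0.3, -0.9]
grip_width: 0.0239
```

Request:
play_rows --rows '[0.0117,-0.0473,0,0,0.1,0.0117,-0.0473,0,0,0.1,0.0117,-0.0473,0,0,0.1,0,0,0,0,0.1,0,0,-0.03,0,0.1,0,0,-0.022,0,0.1,0,0,-0.01,0,0.1,0,0,0,0,0.1]'

```text
time: 8.6
position: [0.5519, -0.2686, 0.0253]
orientation: [0.999, 0.053, -0.001, -0.001]
force: [0.5, 0.0, -0.0]
grip_width: 0.0238
```

```bash
python3 - <<'E'
from h import *
o=robot.get_obs();print(o['position'],o['orientation'],o['time'],o['force'])
p=get_image('scene');a=p['frame'][180:340,60:300,::-1];cv2.imwrite('pics/s3.png',cv2.resize(a,None,fx=3,fy=3,interpolation=cv2.INTER_CUBIC))
E
```

```text
[ 0.55191778 -0.26863181  0.02534994] [ 9.98595637e-01  5.29522800e-02 -1.35834041e-03 -9.81888287e-04] 8.6 [ 0.4702191   0.02739018 -0.01285775]
```

View pics/s3.png

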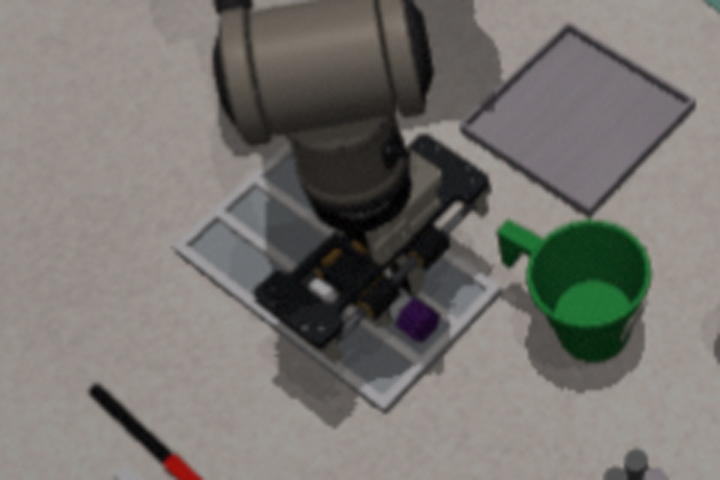

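Request:
play_rows --rows '[0,0,0,0,0.35,0,0,0,0,0.35,0,0,0,0,0.35,0,0,0.03,0,0.35,0,0,0.04,0,0.35,0,0,0.043,0,0.55,-0.0091,0.0482,0,-0.0138,0.55,-0.0091,0.0482,0,-0.0138,0.55]' --squeeze 25

```text
time: 9.45
position: [0.5352, -0.1736, 0.1419]
orientation: [0.999, 0.037, 0.002, 0.001]
force: [0.4, 0.8, -0.2]
grip_width: 0.0492
```

Request:
play_rows --rows '[-0.0091,0.0482,0,-0.0138,0.55,-0.0091,0.0482,0,-0.0138,0.55,-0.0091,0.0482,0,-0.0138,0.55,-0.0091,0.0482,0,-0.0138,0.55,-0.0091,0.0482,0,-0.0138,0.55,-0.0091,0.0482,0,-0.0138,0.55,-0.0091,0.0482,0,-0.0138,0.55,-0.0091,0.0482,0,-0.0138,0.55]'

```text
time: 10.25
position: [0.4614, 0.2143, 0.1405]
orientation: [1.0, -0.017, 0.001, -0.0]
force: [0.9, -0.6, 0.5]
grip_width: 0.0506
```

Request:
play_rows --rows '[-0.0091,0.0482,0,-0.0138,0.55,-0.0091,0.0482,0,-0.0138,0.55,-0.0091,0.0482,0,-0.0138,0.55,0,0,0,0,0.55,0,0,0,0,0.55,0,0,0,0,0.55,0,0,0,0,0.55,0,0,0,0,0.55]'

```text
time: 11.05
position: [0.4351, 0.3557, 0.14]
orientation: [0.999, -0.038, 0.0, 0.0]
force: [-0.6, -0.5, -0.2]
grip_width: 0.0504
```

```bash
python3 - <<'E'
from h import *
o=robot.get_obs();print(o['position'],o['orientation'],o['time'],o['force'])
for n in('wrist','scene','top'):
    p=get_image(n)
    for t in tubes(p): print(n,*t)
    if n!='wrist':
        for q in ('pail_yellow_grip','pail_green_grip'): print(n,q,[(round(r['conf'],2),np.round(atz(p,r['point'],.086),3)) for r in spotter.pinpoint(p,q)[:2]])
E
```

```text
[0.43514321 0.35574785 0.13996892] [ 9.99282259e-01 -3.78808195e-02  9.12006613e-05  4.56695860e-05] 11.05 [-0.59315471 -0.51044456 -0.24277722]
wrist shor 0.95 [0.5491 0.1979] [0.036 0.032] 0.159
wrist shor 0.91 [0.4352 0.2845] [0.085 0.032] -0.185
wrist long 0.88 [0.4328 0.3572] [0.122 0.031] -0.062
wrist long 0.71 [0.5467 0.3553] [0.058 0.025] -0.071
wrist long 0.6 [0.5436 0.272 ] [0.054 0.031] 0.021
scene shor 0.8 [ 0.5508 -0.2715] [0.092 0.031] 0.102
scene shor 0.76 [0.567  0.1999] [0.082 0.03 ] 0.119
scene shor 0.64 [0.4359 0.2816] [0.091 0.033] -0.153
scene long 0.89 [0.5797 0.3518] [0.119 0.035] -0.092
scene long 0.78 [0.5663 0.2729] [0.116 0.039] 0.007
scene long 0.65 [0.4344 0.353 ] [0.127 0.036] -0.087
scene pail_yellow_grip [(0.72, array([0.618, 0.192, 0.086])), (0.68, array([ 0.589, -0.287,  0.086]))]
scene pail_green_grip [(0.93, array([ 0.625, -0.184,  0.086])), (0.62, array([ 0.712, -0.198,  0.086]))]
top shor 0.57 [ 0.5503 -0.2695] [0.084 0.031] -0.015
top shor 0.54 [0.4317 0.2812] [0.084 0.029] -0.088
top shor 0.49 [0.5696 0.199 ] [0.08  0.029] 0.082
top long 0.72 [0.5724 0.3504] [0.116 0.03 ] -0.031
top long 0.65 [0.573  0.2735] [0.116 0.028] 0.03
top long 0.44 [0.385 0.356] [0.023 0.014] -1.549
top pail_yellow_grip [(0.62, array([0.635, 0.195, 0.086])), (0.52, array([ 0.539, -0.255,  0.086]))]
top pail_green_grip [(0.89, array([ 0.618, -0.18 ,  0.086]))]
```

Request:
play_rows --rows '[0,0,-0.04,0,0.55,0,0,-0.04,0,0.55,0,0,-0.03,0,0.55,0,0,-0.011,0,0.55,0,0,0,0,0.55,0,0,0,0,0.1,0,0,0,0,0.1,0,0,0,0,0.1]'

```text
time: 12.5
position: [0.4354, 0.3574, 0.0203]
orientation: [0.999, -0.037, 0.001, -0.001]
force: [-0.3, -0.0, 0.9]
grip_width: 0.0308
```

Request:
play_rows --rows '[0,0,0,0,0.1,0,0,0,0,0.1,0,0,0,0,0.1,0,0,0.035,0,0.1,0,0,0.036,0,0.1,0,-0.0492,0,0.0138,0.1,0,-0.0492,0,0.0138,0.1,0,-0.0492,0,0.0138,0.1]'

```text
time: 13.3
position: [0.4342, 0.2081, 0.0901]
orientation: [1.0, -0.015, 0.0, -0.0]
force: [0.8, -0.5, 0.2]
grip_width: 0.0235
```

Request:
play_rows --rows '[0,-0.0492,0,0.0138,0.1,0,-0.0492,0,0.0138,0.1,0,-0.0492,0,0.0138,0.1,0,-0.0492,0,0.0138,0.1,0,-0.0492,0,0.0138,0.1,0,-0.0492,0,0.0138,0.1,0,-0.0492,0,0.0138,0.1,0,-0.0492,0,0.0138,0.1]'

```text
time: 14.1
position: [0.4341, -0.1863, 0.0899]
orientation: [0.999, 0.039, 0.0, 0.0]
force: [2.4, -0.8, 0.5]
grip_width: 0.023
```

Request:
play_rows --rows '[0,-0.0492,0,0.0138,0.1,0,-0.0492,0,0.0138,0.1,0,0,0,0,0.1,0,0,0,0,0.1,0,0,-0.03,0,0.1,0,0,-0.023,0,0.1,0,0,-0.01,0,0.1,0,0,0,0,0.1]'

```text
time: 14.9
position: [0.434, -0.2809, 0.0257]
orientation: [0.999, 0.053, -0.001, -0.001]
force: [0.1, -0.5, -0.9]
grip_width: 0.0234
```

Request:
play_rows --rows '[0,0,0,0,0.35,0,0,0,0,0.35,0,0,0,0,0.35,0,0,0.03,0,0.35,0,0,0.04,0,0.35,0,0,0.043,0,0.55,0,0.0474,0,-0.024,0.55,0,0.0474,0,-0.024,0.55]'

```text
time: 15.7
position: [0.4352, -0.1882, 0.1418]
orientation: [1.0, 0.027, 0.002, 0.001]
force: [0.3, 1.0, -0.0]
grip_width: 0.0491
```

Request:
play_rows --rows '[0,0.0474,0,-0.024,0.55,0,0.0474,0,-0.024,0.55,0,0.0474,0,-0.024,0.55,0,0.0474,0,-0.024,0.55,0,0.0474,0,-0.024,0.55,0,0.0474,0,-0.024,0.55,0,0.0474,0,-0.024,0.55,0,0.0474,0,-0.024,0.55]'

```text
time: 16.5
position: [0.4344, 0.1933, 0.1406]
orientation: [0.998, -0.068, 0.001, -0.0]
force: [0.9, -1.1, 0.4]
grip_width: 0.0508
```

Request:
play_rows --rows '[0,0.0474,0,-0.024,0.55,0,0.0474,0,-0.024,0.55,0,0,0,0,0.55,0,0,0,0,0.55,0,0,0,0,0.55,0,0,0,0,0.55,0,0,0,0,0.55,0,0,0,0,0.55]'

```text
time: 17.3
position: [0.4348, 0.2853, 0.1399]
orientation: [0.996, -0.092, 0.0, 0.0]
force: [-0.6, -0.6, -0.4]
grip_width: 0.0504
```

```bash
cat > look.py <<'E'
from h import *
o=robot.get_obs();print(np.round(o['position'],4),np.round(o['orientation'],3),o['time'],o['grip_width'])
for n in('wrist','scene','top'):
    p=get_image(n)
    for t in tubes(p): print(n,*t)
E
python3 look.py
```

```text
[0.4348 0.2853 0.1399] [ 0.996 -0.092  0.     0.   ] 17.3 0.05040318757806115
wrist shor 0.7 [0.4335 0.2841] [0.088 0.031] -0.148
wrist shor 0.61 [0.5483 0.1983] [0.035 0.032] 0.12
wrist long 0.97 [0.5545 0.3546] [0.074 0.026] -0.051
wrist long 0.9 [0.5472 0.2724] [0.062 0.031] 0.047
scene shor 0.81 [ 0.5522 -0.2689] [0.091 0.032] 0.001
scene shor 0.74 [0.5657 0.199 ] [0.081 0.033] 0.017
scene shor 0.73 [ 0.7863 -0.0054] [0.066 0.055] 1.429
scene shor 0.4 [ 0.4302 -0.2827] [0.122 0.028] 0.12
scene long 0.86 [ 0.4311 -0.2818] [0.124 0.031] 0.138
scene long 0.63 [0.5791 0.3516] [0.12  0.035] -0.062
scene long 0.53 [0.5664 0.2722] [0.111 0.034] 0.006
top shor 0.73 [ 0.5173 -0.0281] [0.155 0.155] 0.107
top shor 0.65 [0.5694 0.1981] [0.08  0.031] 0.086
top shor 0.64 [ 0.5516 -0.2709] [0.087 0.034] -0.015
top long 0.66 [0.5731 0.2733] [0.115 0.028] 0.026
top long 0.58 [ 0.4346 -0.2846] [0.115 0.03 ] 0.093
top long 0.52 [0.5836 0.3509] [0.094 0.032] -0.016
```

Request:
play_rows --rows '[0,0,-0.04,0,0.55,0,0,-0.04,0,0.55,0,0,-0.03,0,0.55,0,0,-0.011,0,0.55,0,0,0,0,0.55,0,0,0,0,0.1,0,0,0,0,0.1,0,0,0,0,0.1]'

```text
time: 18.55
position: [0.4354, 0.2865, 0.0201]
orientation: [0.996, -0.091, 0.001, -0.001]
force: [0.2, 0.8, 0.5]
grip_width: 0.0312
```

Request:
play_rows --rows '[0,0,0,0,0.1,0,0,0,0,0.1,0,0,0,0,0.1,0,0,0.035,0,0.1,0,0,0.036,0,0.1,0.0095,-0.0463,0,0.0222,0.1,0.0095,-0.0463,0,0.0222,0.1,0.0095,-0.0463,0,0.0222,0.1]'

```text
time: 19.35
position: [0.4632, 0.1461, 0.0903]
orientation: [0.998, -0.057, 0.001, -0.0]
force: [1.0, -0.5, 0.1]
grip_width: 0.0233
```

Request:
play_rows --rows '[0.0095,-0.0463,0,0.0222,0.1,0.0095,-0.0463,0,0.0222,0.1,0.0095,-0.0463,0,0.0222,0.1,0.0095,-0.0463,0,0.0222,0.1,0.0095,-0.0463,0,0.0222,0.1,0.0095,-0.0463,0,0.0222,0.1,0.0095,-0.0463,0,0.0222,0.1,0.0095,-0.0463,0,0.0222,0.1]'

```text
time: 20.15
position: [0.539, -0.2252, 0.0898]
orientation: [1.0, 0.031, 0.0, -0.0]
force: [1.3, 0.4, -0.2]
grip_width: 0.0233
```

Request:
play_rows --rows '[0.0095,-0.0463,0,0.0222,0.1,0.0095,-0.0463,0,0.0222,0.1,0,0,0,0,0.1,0,0,0,0,0.1,0,0,-0.03,0,0.1,0,0,-0.023,0,0.1,0,0,-0.01,0,0.1,0,0,0,0,0.1]'

```text
time: 20.95
position: [0.5573, -0.3139, 0.0254]
orientation: [0.999, 0.054, -0.001, -0.001]
force: [0.2, 0.5, 0.1]
grip_width: 0.0234
```

Request:
play_rows --rows '[0,0,0,0,0.35,0,0,0,0,0.35,0,0,0,0,0.35,0,0,0.03,0,0.35,0,0,0.04,0,0.35,0,0,0.043,0,0.5,0.0011,0.0478,0,-0.0113,0.55,0.0011,0.0478,0,-0.0113,0.55]'

```text
time: 21.75
position: [0.5609, -0.2207, 0.1423]
orientation: [0.999, 0.04, 0.002, 0.001]
force: [1.0, 1.2, -0.9]
grip_width: 0.049
```

Request:
play_rows --rows '[0.0011,0.0478,0,-0.0113,0.55,0.0011,0.0478,0,-0.0113,0.55,0.0011,0.0478,0,-0.0113,0.55,0.0011,0.0478,0,-0.0113,0.55,0.0011,0.0478,0,-0.0113,0.55,0.0011,0.0478,0,-0.0113,0.55,0.0011,0.0478,0,-0.0113,0.55,0.0011,0.0478,0,-0.0113,0.55]'

```text
time: 22.55
position: [0.5691, 0.1642, 0.1408]
orientation: [1.0, -0.004, 0.001, -0.0]
force: [1.0, -0.0, -0.3]
grip_width: 0.0501
```

Request:
play_rows --rows '[0.0011,0.0478,0,-0.0113,0.55,0.0011,0.0478,0,-0.0113,0.55,0.0011,0.0478,0,-0.0113,0.55,0.0011,0.0478,0,-0.0113,0.55,0,0,0,0,0.55,0,0,0,0,0.55,0,0,0,0,0.55,0,0,0,0,0.55]'

```text
time: 23.35
position: [0.5738, 0.352, 0.1401]
orientation: [1.0, -0.027, 0.0, 0.0]
force: [-0.0, -0.5, 0.1]
grip_width: 0.0505
```

```bash
python3 look.py
```

```text
[0.5738 0.352  0.1401] [ 1.    -0.027  0.     0.   ] 23.35 0.050499868622851614
wrist shor 0.72 [0.5725 0.2025] [0.091 0.032] 0.162
wrist long 0.85 [0.5785 0.2762] [0.109 0.031] 0.098
wrist long 0.82 [0.5754 0.3538] [0.117 0.031] -0.07
scene shor 0.74 [ 0.5508 -0.2716] [0.092 0.03 ] 0.134
scene shor 0.72 [0.5656 0.2023] [0.084 0.037] 0.159
scene shor 0.68 [ 0.5562 -0.315 ] [0.092 0.031] -0.011
scene long 0.95 [ 0.4312 -0.283 ] [0.128 0.033] 0.146
scene long 0.77 [0.5633 0.2749] [0.109 0.037] 0.051
scene long 0.6 [0.5798 0.3519] [0.117 0.034] -0.062
top shor 0.68 [ 0.5548 -0.3149] [0.087 0.031] -0.019
top shor 0.66 [ 0.5502 -0.271 ] [0.085 0.029] 0.085
top shor 0.61 [0.5706 0.1992] [0.083 0.029] 0.086
top long 0.91 [ 0.4337 -0.2848] [0.112 0.027] 0.122
top long 0.65 [0.573  0.2734] [0.116 0.028] 0.03
top long 0.56 [0.5412 0.3505] [0.02  0.014] 0.033
```

Request:
play_rows --rows '[0,0,-0.04,0,0.55,0,0,-0.04,0,0.55,0,0,-0.03,0,0.55,0,0,-0.011,0,0.55,0,0,0,0,0.55,0,0,0,0,0.1,0,0,0,0,0.1,0,0,0,0,0.1]'

```text
time: 24.6
position: [0.5744, 0.3539, 0.0206]
orientation: [1.0, -0.026, 0.001, -0.001]
force: [0.8, 0.2, 1.4]
grip_width: 0.0307
```

Request:
play_rows --rows '[0,0,0,0,0.1,0,0,0,0,0.1,0,0,0,0,0.1,0,0,0.035,0,0.1,0,0,0.036,0,0.1,-0.0097,-0.0487,0,0.0113,0.1,-0.0097,-0.0487,0,0.0113,0.1,-0.0097,-0.0487,0,0.0113,0.1]'

```text
time: 25.4
position: [0.5436, 0.2061, 0.0899]
orientation: [1.0, -0.008, 0.0, 0.0]
force: [0.9, -0.4, -0.3]
grip_width: 0.0235
```

Request:
play_rows --rows '[-0.0097,-0.0487,0,0.0113,0.1,-0.0097,-0.0487,0,0.0113,0.1,-0.0097,-0.0487,0,0.0113,0.1,-0.0097,-0.0487,0,0.0113,0.1,-0.0097,-0.0487,0,0.0113,0.1,-0.0097,-0.0487,0,0.0113,0.1,-0.0097,-0.0487,0,0.0113,0.1,-0.0097,-0.0487,0,0.0113,0.1]'

```text
time: 26.2
position: [0.4661, -0.1842, 0.0899]
orientation: [0.999, 0.036, 0.0, 0.0]
force: [1.1, -0.1, -0.6]
grip_width: 0.023
```

Request:
play_rows --rows '[-0.0097,-0.0487,0,0.0113,0.1,-0.0097,-0.0487,0,0.0113,0.1,-0.0097,-0.0487,0,0.0113,0.1,0,0,0,0,0.1,0,0,-0.03,0,0.1,0,0,-0.023,0,0.1,0,0,-0.01,0,0.1,0,0,0,0,0.1]'

```text
time: 27.0
position: [0.4371, -0.3273, 0.0256]
orientation: [0.999, 0.053, -0.001, -0.001]
force: [0.3, 0.2, -0.3]
grip_width: 0.0235
```

Request:
play_rows --rows '[0,0,0,0,0.35,0,0,0,0,0.35,0,0,0,0,0.35,0,0,0.03,0,0.35,0,0,0.04,0,0.35,0,0,0.043,0,0.5,0.0086,0.0464,0,-0.006,0.55,0.0086,0.0464,0,-0.006,0.55]'

```text
time: 27.8
position: [0.4556, -0.236, 0.142]
orientation: [0.999, 0.045, 0.002, 0.002]
force: [1.2, 1.2, -0.2]
grip_width: 0.0493
```

Request:
play_rows --rows '[0.0086,0.0464,0,-0.006,0.55,0.0086,0.0464,0,-0.006,0.55,0.0086,0.0464,0,-0.006,0.55,0.0086,0.0464,0,-0.006,0.55,0.0086,0.0464,0,-0.006,0.55,0.0086,0.0464,0,-0.006,0.55,0.0086,0.0464,0,-0.006,0.55,0.0086,0.0464,0,-0.006,0.55]'

```text
time: 28.6
position: [0.5239, 0.1377, 0.1407]
orientation: [1.0, 0.023, 0.001, -0.0]
force: [0.6, -0.1, 0.3]
grip_width: 0.0506
```

Request:
play_rows --rows '[0.0086,0.0464,0,-0.006,0.55,0.0086,0.0464,0,-0.006,0.55,0.0086,0.0464,0,-0.006,0.55,0,0,0,0,0.55,0,0,0,0,0.55,0,0,0,0,0.55,0,0,0,0,0.55,0,0,0,0,0.55]'

```text
time: 29.4
position: [0.5496, 0.2736, 0.1401]
orientation: [1.0, 0.013, 0.0, 0.0]
force: [0.9, 0.9, -0.6]
grip_width: 0.0504
```

```bash
python3 look.py; python3 - <<'E'
from h import *
P={n:get_image(n) for n in('wrist','scene','top')}
save(P['wrist'],'w4')
for n,p in P.items():
  for q in ('pail_yellow_grip','pail_yellow'): print(n,q,[(round(r['conf'],2),np.round(atz(p,r['point'],.086 if 'grip' in q else 0),3)) for r in spotter.pinpoint(p,q)[:2]])
E
```

```text
[0.5496 0.2736 0.1401] [1.    0.013 0.    0.   ] 29.4 0.050422196064906374
wrist shor 0.86 [0.5719 0.2011] [0.092 0.032] 0.111
wrist long 0.64 [0.5725 0.2739] [0.12  0.031] 0.041
scene shor 0.81 [ 0.5507 -0.2692] [0.092 0.03 ] 0.042
scene shor 0.73 [ 0.556  -0.3153] [0.095 0.032] 0.025
scene shor 0.53 [0.5658 0.2007] [0.083 0.033] 0.16
scene shor 0.4 [ 0.6433 -0.139 ] [0.157 0.103] -0.212
scene long 0.98 [ 0.4371 -0.3275] [0.116 0.027] 0.064
scene long 0.89 [0.5655 0.2729] [0.114 0.032] 0.025
scene long 0.7 [ 0.4291 -0.2826] [0.124 0.03 ] 0.145
top shor 0.78 [ 0.5502 -0.2695] [0.084 0.029] 0.032
top shor 0.68 [0.5708 0.1946] [0.081 0.022] 0.023
top shor 0.61 [ 0.5559 -0.3162] [0.084 0.026] 0.027
top long 0.81 [ 0.4352 -0.2843] [0.114 0.027] 0.127
top long 0.67 [0.568  0.1945] [0.076 0.022] 0.023
top long 0.64 [ 0.4362 -0.3277] [0.112 0.032] 0.062
top long 0.4 [ 0.4843 -0.2785] [0.25  0.145] 0.116
wrist pail_yellow_grip [(0.69, array([0.628, 0.197, 0.086]))]
wrist pail_yellow [(0.65, array([0.69 , 0.176, 0.   ]))]
scene pail_yellow_grip [(0.73, array([ 0.489, -0.299,  0.086])), (0.7, array([0.618, 0.198, 0.086]))]
scene pail_yellow [(0.62, array([0.685, 0.181, 0.   ]))]
top pail_yellow_grip [(0.6, array([0.635, 0.184, 0.086]))]
top pail_yellow [(0.75, array([ 0.684,  0.182, -0.   ]))]
```

View pics/w4.png

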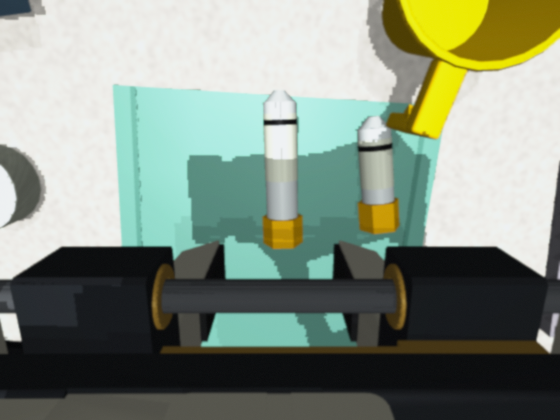

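Request:
play_rows --rows '[0,0,-0.04,0,0.55,0,0,-0.04,0,0.55,0,0,-0.03,0,0.55,0,0,-0.011,0,0.55,0,0,0,0,0.55,0,0,0,0,0.1,0,0,0,0,0.1,0,0,0,0,0.1]'

```text
time: 31.1
position: [0.5504, 0.2752, 0.0204]
orientation: [1.0, 0.014, 0.001, -0.0]
force: [0.3, 0.6, -0.0]
grip_width: 0.0311
```

Request:
play_rows --rows '[0,0,0,0,0.1,0,0,0,0,0.1,0,0,0,0,0.1,0,0,0.035,0,0.1,0,0,0.036,0,0.1,-0.013,-0.0466,0,0.0071,0.1,-0.013,-0.0466,0,0.0071,0.1,-0.013,-0.0466,0,0.0071,0.1]'

```text
time: 31.9
position: [0.5097, 0.1339, 0.09]
orientation: [1.0, 0.026, 0.0, 0.0]
force: [0.9, -1.1, -0.2]
grip_width: 0.0232
```

Request:
play_rows --rows '[-0.013,-0.0466,0,0.0071,0.1,-0.013,-0.0466,0,0.0071,0.1,-0.013,-0.0466,0,0.0071,0.1,-0.013,-0.0466,0,0.0071,0.1,-0.013,-0.0466,0,0.0071,0.1,-0.013,-0.0466,0,0.0071,0.1,-0.013,-0.0466,0,0.0071,0.1,-0.013,-0.0466,0,0.0071,0.1]'

```text
time: 32.7
position: [0.4056, -0.2396, 0.0899]
orientation: [0.999, 0.053, 0.0, 0.0]
force: [0.9, 0.4, 0.4]
grip_width: 0.0234
```

Request:
play_rows --rows '[0,0,0,0,0.1,0,0,0,0,0.1,0,0,-0.03,0,0.1,0,0,-0.023,0,0.1,0,0,-0.01,0,0.1,0,0,0,0,0.1,0,0,0,0,0.1,0,0,0,0,0.1]'

```text
time: 33.5
position: [0.4072, -0.2378, 0.0277]
orientation: [0.999, 0.053, 0.001, 0.001]
force: [0.1, -0.1, -1.0]
grip_width: 0.0234
```

Request:
play_rows --rows '[0,0,0,0,0.35,0,0,0,0,0.35,0,0,0,0,0.35,0,0,0.03,0,0.35,0,0,0.04,0,0.35,0,0,0.043,0,0.5,0.0135,0.0437,0,0.002,0.55,0.0135,0.0437,0,0.002,0.55]'

```text
time: 34.3
position: [0.4343, -0.1507, 0.1414]
orientation: [0.999, 0.053, 0.002, 0.001]
force: [0.7, 0.2, -0.7]
grip_width: 0.0491
```

Request:
play_rows --rows '[0.0135,0.0437,0,0.002,0.55,0.0135,0.0437,0,0.002,0.55,0.0135,0.0437,0,0.002,0.55,0.0135,0.0437,0,0.002,0.55,0.0135,0.0437,0,0.002,0.55,0.0135,0.0437,0,0.002,0.55,0.0135,0.0437,0,0.002,0.55,0.0135,0.0437,0,0.002,0.55]'

```text
time: 35.1
position: [0.5416, 0.2011, 0.1398]
orientation: [0.998, 0.063, 0.0, 0.0]
force: [0.7, 0.8, 0.0]
grip_width: 0.0506
```

Request:
play_rows --rows '[0,0,0,0,0.55,0,0,0,0,0.55,0,0,0,0,0.55,0,0,0,0,0.55,0,0,0,0,0.55,0,0,0,0,0.55,0,0,0,0,0.55,0,0,0,0,0.55]'

```text
time: 35.9
position: [0.5415, 0.199, 0.1398]
orientation: [0.998, 0.063, 0.0, 0.0]
force: [0.3, -0.3, -0.1]
grip_width: 0.0503
```

```bash
python3 look.py
```

```text
[0.5415 0.199  0.1398] [0.998 0.063 0.    0.   ] 35.9 0.050329028135747064
wrist shor 0.61 [0.5722 0.2025] [0.089 0.031] 0.141
scene shor 0.87 [ 0.5499 -0.2718] [0.09  0.031] 0.11
scene shor 0.74 [0.5657 0.2007] [0.08  0.033] 0.16
scene shor 0.65 [ 0.6429 -0.139 ] [0.161 0.104] -0.215
scene shor 0.58 [ 0.555  -0.3179] [0.093 0.032] 0.107
scene long 0.93 [ 0.4373 -0.3281] [0.116 0.027] 0.093
scene long 0.87 [ 0.4302 -0.2825] [0.122 0.028] 0.133
scene long 0.69 [ 0.4236 -0.2377] [0.127 0.033] 0.043
scene long 0.65 [ 0.7863 -0.0052] [0.068 0.06 ] 1.318
top shor 0.77 [ 0.5546 -0.3173] [0.088 0.028] 0.061
top shor 0.71 [ 0.5502 -0.2699] [0.085 0.029] 0.047
top long 0.86 [ 0.4332 -0.2846] [0.112 0.027] 0.122
top long 0.83 [ 0.4281 -0.2389] [0.112 0.031] 0.091
```

Request:
play_rows --rows '[0,0,-0.04,0,0.55,0,0,-0.04,0,0.55,0,0,-0.03,0,0.55,0,0,-0.011,0,0.55,0,0,0,0,0.55,0,0,0,0,0.1,0,0,0,0,0.1,0,0,0,0,0.1]' --squeeze 12

```text
time: 37.15
position: [0.5424, 0.1994, 0.0203]
orientation: [0.998, 0.063, 0.001, -0.0]
force: [-0.1, 0.1, 0.1]
grip_width: 0.031
```

Request:
play_rows --rows '[0,0,0,0,0.1,0,0,0,0,0.1,0,0,0,0,0.1,-0.015,-0.002,0,0,0.1,-0.02,-0.0025,0,0,0.1,-0.015,-0.002,0,0,0.1,0,0,0,0,0.1,0,0,0,0,0.1]'

```text
time: 37.95
position: [0.4907, 0.1928, 0.0199]
orientation: [0.998, 0.063, -0.0, 0.0]
force: [-5.0, -0.0, 11.1]
grip_width: 0.0299
```

Request:
play_rows --rows '[0,0,0,0,0.55,0,0,0,0,0.55,0,0,0,0,0.55,0,0,0,0,0.55,0,0,0.04,0,0.55,-0.02,0,0.041,0,0.55,-0.02,0,0.04,0,0.55,0,0,0,0,0.55]'

```text
time: 38.75
position: [0.4521, 0.1935, 0.1444]
orientation: [0.998, 0.063, 0.004, -0.001]
force: [-0.6, -0.3, -0.1]
grip_width: 0.0502
```

```bash
python3 look.py | grep -v 'scene.*-0\.[23]'
```

```text
[0.4521 0.1935 0.1444] [ 0.998  0.063  0.004 -0.001] 38.75 0.05021250160769515
wrist shor 0.66 [0.5217 0.1967] [0.087 0.031] 0.118
scene shor 0.69 [0.5168 0.1955] [0.091 0.042] 0.119
scene long 0.41 [0.6582 0.2262] [0.183 0.104] -0.677
top shor 0.83 [ 0.5559 -0.316 ] [0.085 0.024] 0.064
top shor 0.63 [ 0.5502 -0.2705] [0.085 0.033] 0.051
top shor 0.39 [0.5525 0.1941] [0.02  0.008] 0.802
top long 0.92 [ 0.4347 -0.2847] [0.115 0.03 ] 0.09
top long 0.79 [ 0.4278 -0.2378] [0.112 0.034] 0.079
top long 0.74 [ 0.436  -0.3288] [0.112 0.029] 0.058
top long 0.62 [0.6907 0.1963] [0.131 0.099] -0.693
```

Request:
play_rows --rows '[0.035,0.002,-0.03,0,0.55,0.035,0.0022,-0.03,0,0.55,0,0,-0.04,0,0.55,0,0,-0.021,0,0.55,0,0,0,0,0.55,0,0,0,0,0.1,0,0,0,0,0.1,0,0,0,0,0.1]' --squeeze 25

```text
time: 40.0
position: [0.5217, 0.197, 0.0194]
orientation: [0.998, 0.063, 0.001, -0.0]
force: [-0.0, 0.0, -0.4]
grip_width: 0.0313
```

Request:
play_rows --rows '[0,0,0,0,0.1,0,0,0,0,0.1,0,0,0,0,0.1,0,0,0.035,0,0.1,0,0,0.036,0,0.1,0.0029,-0.0467,0,-0.002,0.1,0.0029,-0.0467,0,-0.002,0.1,0.0029,-0.0467,0,-0.002,0.1]'

```text
time: 40.8
position: [0.53, 0.0557, 0.0901]
orientation: [0.998, 0.061, 0.0, 0.0]
force: [1.4, -0.0, -0.5]
grip_width: 0.023
```

Request:
play_rows --rows '[0.0029,-0.0467,0,-0.002,0.1,0.0029,-0.0467,0,-0.002,0.1,0.0029,-0.0467,0,-0.002,0.1,0.0029,-0.0467,0,-0.002,0.1,0.0029,-0.0467,0,-0.002,0.1,0.0029,-0.0467,0,-0.002,0.1,0,0,0,0,0.1,0,0,0,0,0.1]'

```text
time: 41.6
position: [0.547, -0.2242, 0.0893]
orientation: [0.999, 0.053, -0.0, -0.0]
force: [0.4, -0.0, -0.9]
grip_width: 0.0234
```

```bash
python3 - <<'E'
from h import *
P={n:get_image(n) for n in('scene','top')}
a=P['scene']['frame'][130:340,100:400,::-1];cv2.imwrite('pics/s5.png',cv2.resize(a,None,fx=2.6,fy=2.6,interpolation=cv2.INTER_CUBIC))
o=robot.get_obs();print(o['position'],o['grip_width'])
for n,p in P.items():
  for q in ('pail_yellow_grip','pail_yellow','pail_green_grip','pail_green'): print(n,q,[(round(r['conf'],2),np.round(atz(p,r['point'],.086 if 'grip' in q else 0),3)) for r in spotter.pinpoint(p,q)[:2]])
E
```

```text
[ 0.54716755 -0.22228355  0.0894722 ] 0.023039971502639634
scene pail_yellow_grip [(0.7, array([0.619, 0.194, 0.086]))]
scene pail_yellow [(0.73, array([ 0.493, -0.281,  0.   ])), (0.62, array([0.684, 0.179, 0.   ]))]
scene pail_green_grip [(0.65, array([ 0.621, -0.181,  0.086])), (0.57, array([0.723, 0.121, 0.086]))]
scene pail_green [(0.72, array([ 0.678, -0.163,  0.   ]))]
top pail_yellow_grip [(0.89, array([0.634, 0.196, 0.086])), (0.28, array([ 0.758, -0.077,  0.086]))]
top pail_yellow [(0.73, array([0.686, 0.184, 0.   ])), (0.51, array([ 0.437, -0.332,  0.   ]))]
top pail_green_grip [(0.79, array([ 0.619, -0.176,  0.086]))]
top pail_green [(0.67, array([ 0.683, -0.171,  0.   ]))]
```

View pics/s5.png

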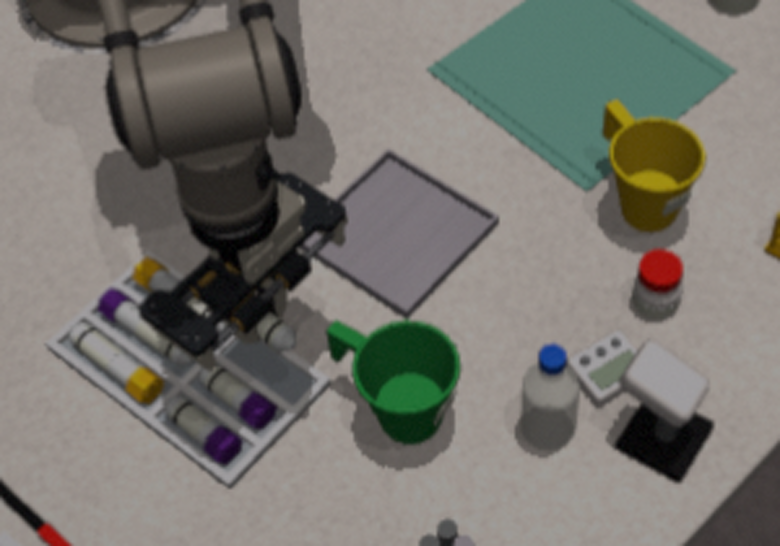

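Request:
play_rows --rows '[0,0,-0.03,0,0.1,0,0,-0.023,0,0.1,0,0,-0.01,0,0.1,0,0,0,0,0.1,0,0,0,0,0.35,0,0,0,0,0.35,0,0,0,0,0.35,0,0,0,0,0.35]'

```text
time: 42.9
position: [0.5479, -0.2236, 0.0275]
orientation: [0.999, 0.054, 0.001, 0.0]
force: [-0.5, -0.0, 0.1]
grip_width: 0.0321
```

Request:
play_rows --rows '[0,0,0.04,0,0.35,0,0,0.045,0,0.6,0,0,0.045,0,0.6,-0.01,0.01,0.045,0,0.6,-0.01,0.01,0.045,0,0.6,-0.01,0.01,0,0,0.6,0,0,0,0,0.6,0,0,0,0,0.6]'

```text
time: 43.7
position: [0.5173, -0.1933, 0.2464]
orientation: [0.999, 0.054, -0.0, -0.0]
force: [0.1, 0.3, -0.1]
grip_width: 0.0549
```

```bash
cat > pails.py <<'E'
from h import *
import sys
o=robot.get_obs();print(np.round(o['position'],4),np.round(o['orientation'],3),o['time'],o['grip_width'])
P={n:get_image(n) for n in('wrist','scene','top')}
for c in sys.argv[1:]:
    for q in(f'pail_{c}_grip',f'pail_{c}'):
        L=[]
        for n,p in P.items():
            r=[x for x in spotter.pinpoint(p,q) if x['conf']>.25][:2]
            z=.086 if 'grip' in q else 0
            for x in r: print(q,n,round(x['conf'],2),np.round(x['point']),np.round(atz(p,x['point'],z),4)[:2])
            if r: L.append((p,r[0]['point']))
        if len(L)>1: X,e=tri(L); print('  tri',np.round(X,4),round(e,4))
E
python3 look.py|grep -v wrist; python3 pails.py green yellow; python3 - <<'E'
from h import *
save(get_image('wrist'),'w6')
E
```

```text
[ 0.5173 -0.1933  0.2464] [ 0.999  0.054 -0.    -0.   ] 43.7 0.05485850858206732
scene shor 0.84 [ 0.5507 -0.2689] [0.096 0.032] 0.055
scene shor 0.73 [ 0.5435 -0.223 ] [0.094 0.031] 0.129
scene shor 0.61 [ 0.5572 -0.3139] [0.089 0.032] -0.022
scene shor 0.48 [0.5118 0.2674] [0.253 0.25 ] -0.038
scene long 0.87 [ 0.4231 -0.2365] [0.124 0.033] 0.123
scene long 0.82 [ 0.4374 -0.3295] [0.12  0.029] 0.103
scene long 0.72 [ 0.4304 -0.2841] [0.118 0.027] 0.106
scene long 0.59 [ 0.5428 -0.2249] [0.092 0.031] 0.141
scene long 0.4 [ 0.5203 -0.0304] [0.16  0.159] -1.474
top shor 0.56 [ 0.478  -0.3171] [0.034 0.018] -0.339
top long 0.59 [ 0.4455 -0.2838] [0.088 0.028] 0.238
top long 0.59 [ 0.4027 -0.3383] [0.044 0.014] -0.01
top long 0.52 [ 0.4453 -0.2361] [0.077 0.028] 0.12
[ 0.5176 -0.1935  0.2463] [ 0.999  0.054 -0.    -0.   ] 44.15 0.05514118837427734
pail_green_grip wrist 0.87 [278.  66.] [ 0.6191 -0.1814]
pail_green_grip wrist 0.26 [356. 152.] [ 0.5592 -0.2538]
pail_green_grip scene 0.96 [234. 262.] [ 0.6257 -0.1855]
pail_green_grip top 0.88 [351. 204.] [ 0.6219 -0.1708]
  tri [ 0.6211 -0.1781  0.0723] 0.0063
pail_green wrist 0.9 [272.   0.] [ 0.6865 -0.1683]
pail_green wrist 0.57 [350. 253.] [ 0.4348 -0.2854]
pail_green scene 0.85 [256. 290.] [ 0.6799 -0.1721]
pail_green top 0.86 [346. 190.] [ 0.6762 -0.167 ]
  tri [ 6.807e-01 -1.691e-01 -5.000e-04] 0.0058
pail_yellow_grip scene 0.91 [337. 171.] [0.6151 0.2005]
pail_yellow_grip top 0.6 [214. 199.] [0.6339 0.1941]
  tri [0.6281 0.1886 0.1068] 0.0036
pail_yellow wrist 0.5 [350. 251.] [ 0.4367 -0.2846]
pail_yellow scene 0.81 [353. 208.] [0.69   0.1889]
pail_yellow top 0.65 [223. 188.] [0.6801 0.1807]
  tri [ 0.684  -0.0208  0.3956] 0.1754
```

View pics/w6.png

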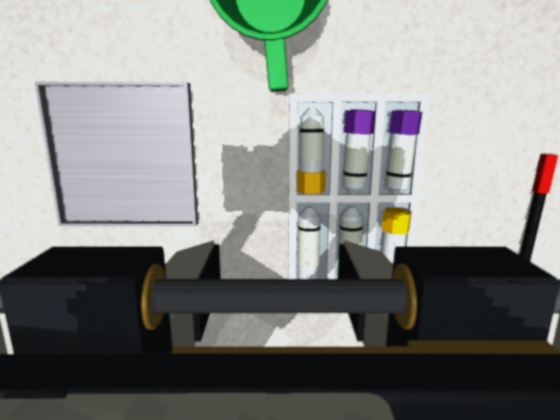

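Request:
play_rows --rows '[0.04,0.006,0,0.03,0.6,0.04,0.006,0,0.03,0.6,0.02,0.003,-0.03,0,0.6,0,0,-0.04,0,0.6,0,0,-0.04,0,0.6,0,0,-0.04,0,0.6,0,0,-0.019,0,0.6,0,0,0,0,0.6]' --squeeze 50

```text
time: 45.75
position: [0.6155, -0.1775, 0.0741]
orientation: [0.996, 0.084, -0.003, -0.002]
force: [0.6, -0.0, 0.3]
grip_width: 0.055
```

Request:
play_rows --rows '[0,0,0,0,0.1,0,0,0,0,0.1,0,0,0,0,0.1,0,0,0,0,0.1,0,0,0,0,0.1,0,0,0,0,0.1,0,0,0,0,0.1,0,0,0.01,0,0.1]'

```text
time: 46.55
position: [0.6165, -0.178, 0.0866]
orientation: [0.996, 0.084, -0.002, -0.001]
force: [-0.3, -0.1, -2.1]
grip_width: 0.0154
```

Request:
play_rows --rows '[0,0,0.02,0,0.1,0,0,0.02,0,0.1,0,0,0,0,0.1,0,0,0,0,0.1,0,0,0,0,0.1,0,0,0,0,0.1,0,0,0,0,0.1,0,0,0,0,0.1]'

```text
time: 47.35
position: [0.6173, -0.1783, 0.1272]
orientation: [0.996, 0.084, -0.0, -0.0]
force: [0.1, 0.1, -0.9]
grip_width: 0.0153
```

```bash
python3 pails.py green; python3 - <<'E'
from h import *
a=get_image('scene')['frame'][150:330,160:400,::-1];cv2.imwrite('pics/s7.png',cv2.resize(a,None,fx=3,fy=3,interpolation=cv2.INTER_CUBIC))
E
```

```text
[ 0.6173 -0.1783  0.1272] [ 0.996  0.084 -0.    -0.   ] 47.35 0.01526770320748071
pail_green_grip wrist 0.58 [279. 278.] [ 0.5962 -0.1819]
pail_green_grip scene 0.74 [232. 247.] [ 0.5911 -0.1589]
  tri [ 0.6187 -0.178   0.1341] 0.0009
pail_green wrist 0.79 [281. 113.] [ 0.6836 -0.1682]
pail_green scene 0.58 [257. 279.] [ 0.6581 -0.1484]
pail_green top 0.55 [349. 187.] [ 0.6858 -0.1745]
  tri [ 0.6805 -0.1677  0.0479] 0.004
```

View pics/s7.png

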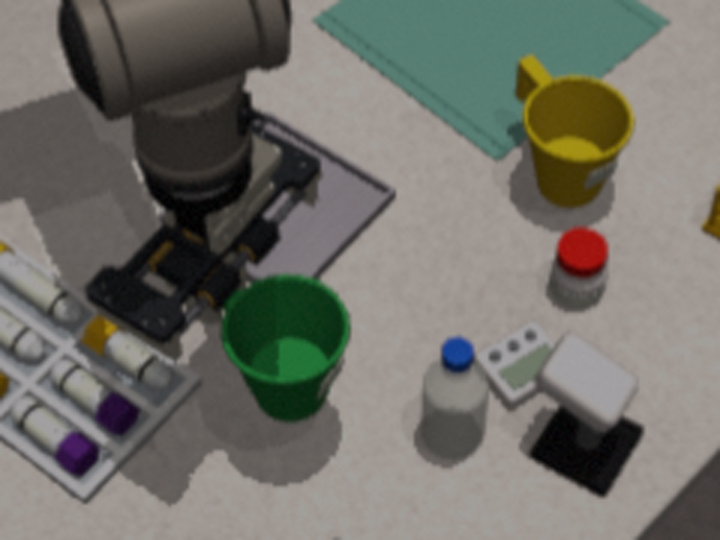

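Request:
play_rows --rows '[-0.0326,0.0279,0,0,0.1,-0.0326,0.0279,0,0,0.1,-0.0326,0.0279,0,0,0.1,-0.0326,0.0279,0,0,0.1,-0.0326,0.0279,0,0,0.1,0,0,0,0,0.1,0,0,-0.02,0,0.1,0,0,-0.012,0,0.1]'

```text
time: 48.65
position: [0.4551, -0.039, 0.0957]
orientation: [0.996, 0.084, 0.001, 0.0]
force: [0.0, 1.0, -1.3]
grip_width: 0.0154
```

Request:
play_rows --rows '[0,0,-0.006,0,0.1,0,0,-0.005,0,0.1,0,0,-0.003,0,0.1,0,0,0,0,0.1,0,0,0,0,0.1,0,0,0,0,0.1,0,0,0,0,0.1,0,0,0,0,0.1]'

```text
time: 49.45
position: [0.4547, -0.0389, 0.0819]
orientation: [0.996, 0.084, 0.0, 0.0]
force: [0.5, 0.7, -1.6]
grip_width: 0.0159
```

```bash
python3 pails.py green yellow
```

```text
[ 0.4547 -0.0389  0.0819] [0.996 0.084 0.    0.   ] 49.45 0.015870884834395842
pail_green_grip wrist 0.76 [280. 279.] [ 0.4551 -0.0389]
pail_green_grip scene 0.87 [232. 191.] [ 0.4613 -0.0397]
  tri [ 0.4565 -0.0384  0.0832] 0.0025
pail_green wrist 0.69 [280. 110.] [ 0.5233 -0.0279]
pail_green scene 0.69 [254. 218.] [ 0.5157 -0.0207]
pail_green top 0.97 [297. 244.] [ 0.5212 -0.0286]
pail_green top 0.73 [368. 237.] [ 0.5431 -0.2289]
  tri [ 0.5221 -0.0276  0.0121] 0.002
pail_yellow_grip scene 0.78 [337. 173.] [0.6197 0.1955]
pail_yellow_grip top 0.62 [217. 196.] [0.6412 0.1873]
  tri [0.6346 0.1813 0.1103] 0.0038
pail_yellow scene 0.97 [348. 209.] [0.6827 0.1776]
pail_yellow top 0.85 [223. 188.] [0.6801 0.1824]
  tri [ 0.6805  0.1824 -0.0061] 0.0009
```

Request:
play_rows --rows '[0,0,-0.002,0,0.1,0,0,0,0,0.1,0,0,0,0,0.4,0,0,0,0,0.4,0,0,0,0,0.4,0,0,0.04,0,0.4,0,0,0.04,0,0.5,0,0,0.045,0,0.6]'

```text
time: 51.0
position: [0.4539, -0.0387, 0.2054]
orientation: [0.996, 0.084, -0.001, -0.0]
force: [0.8, 0.1, -0.1]
grip_width: 0.0486
```

Request:
play_rows --rows '[0,0,0.045,0,0.6,0.011,0.039,0,-0.073,0.6,0.011,0.039,0,-0.073,0.6,0.011,0.039,0,-0.073,0.6,0.011,0.039,0,-0.073,0.6,0.011,0.039,0,-0.073,0.6,0.011,0.039,0,-0.073,0.6,0,0,0,0,0.6]'

```text
time: 51.8
position: [0.521, 0.1993, 0.2489]
orientation: [0.991, -0.133, -0.0, -0.001]
force: [0.9, -1.0, 0.1]
grip_width: 0.0551
```

Request:
play_rows --rows '[0,0,0,0,0.6,0,0,0,0,0.6,0,0,0,0,0.6,0,0,0,0,0.6,0,0,0,0,0.6,0,0,0,0,0.6,0,0,0,0,0.6,0,0,0,0,0.6]'

```text
time: 52.6
position: [0.5205, 0.195, 0.2498]
orientation: [0.991, -0.134, 0.0, 0.0]
force: [1.1, 0.1, 0.8]
grip_width: 0.0548
```

```bash
python3 pails.py green yellow; python3 - <<'E'
from h import *
save(get_image('wrist'),'w8')
E
```

```text
[0.5205 0.195  0.2498] [ 0.991 -0.134  0.     0.   ] 52.6 0.05478862458744041
pail_green_grip scene 0.62 [227. 190.] [ 0.4508 -0.0478]
pail_green_grip top 0.83 [300. 267.] [ 0.4547 -0.0349]
  tri [ 0.4511 -0.0402  0.0808] 0.0063
pail_green wrist 0.73 [487. 116.] [ 0.5218 -0.0325]
pail_green scene 0.61 [252. 219.] [ 0.5172 -0.0266]
pail_green top 0.62 [296. 248.] [ 0.5112 -0.027 ]
pail_green top 0.6 [368. 234.] [ 0.5499 -0.2276]
  tri [ 0.5172 -0.0286  0.0018] 0.0063
pail_yellow_grip wrist 0.76 [241.  68.] [0.6264 0.1981]
pail_yellow_grip scene 0.96 [336. 174.] [0.6202 0.1901]
pail_yellow_grip scene 0.59 [254. 217.] [ 0.5631 -0.061 ]
pail_yellow_grip top 0.68 [218. 198.] [0.6377 0.1861]
  tri [0.6286 0.189  0.0947] 0.0091
pail_yellow wrist 0.83 [252.   1.] [0.6918 0.1753]
pail_yellow scene 0.59 [349. 210.] [0.6854 0.1782]
pail_yellow top 0.64 [256. 157.] [0.7701 0.0906]
  tri [0.715  0.1327 0.062 ] 0.0602
```

View pics/w8.png

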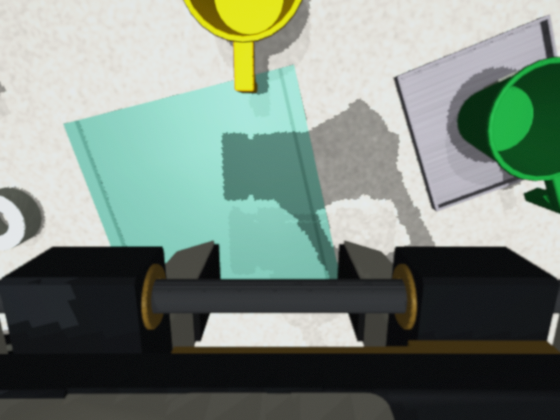

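Request:
play_rows --rows '[0.04,0.001,0,0,0.6,0.04,0.001,0,0,0.6,0.023,0,-0.03,0,0.6,0,0,-0.04,0,0.6,0,0,-0.04,0,0.6,0,0,-0.04,0,0.6,0,0,-0.02,0,0.6,0,0,0,0,0.6]' --squeeze 50

```text
time: 54.2
position: [0.6213, 0.1966, 0.0758]
orientation: [0.991, -0.134, -0.004, 0.001]
force: [-0.5, 0.3, -0.4]
grip_width: 0.055
```

Request:
play_rows --rows '[0,0,0,0,0.1,0,0,0,0,0.1,0,0,0,0,0.1,0,0,0,0,0.1,0,0,0,0,0.1,0,0,0,0,0.1,0,0,0,0,0.1,0,0,0.02,0,0.1]'

```text
time: 55.0
position: [0.6215, 0.1967, 0.0969]
orientation: [0.991, -0.134, -0.003, 0.001]
force: [-0.3, -0.0, -1.7]
grip_width: 0.0156
```

Request:
play_rows --rows '[0,0,0.04,0,0.1,0,0,0.04,0,0.1,0,0,0.04,0,0.1,0,0,0,0,0.1,0,0,0,0,0.1,0,0,0,0,0.1,0,0,0,0,0.1,0,0,0,0,0.1]'

```text
time: 55.8
position: [0.623, 0.197, 0.2181]
orientation: [0.991, -0.134, -0.001, 0.001]
force: [0.9, 0.5, -0.8]
grip_width: 0.0156
```

```bash
python3 pails.py yellow green
```

```text
[0.623  0.197  0.2181] [ 0.991 -0.134 -0.001  0.001] 55.8 0.01558931338507109
pail_yellow_grip wrist 0.91 [278. 274.] [0.5618 0.2152]
pail_yellow_grip scene 0.87 [341. 133.] [0.5309 0.3185]
  tri [0.625  0.1956 0.2318] 0.0048
pail_yellow wrist 0.6 [284. 111.] [0.6858 0.1754]
pail_yellow scene 0.82 [358. 178.] [0.6296 0.2837]
pail_yellow scene 0.58 [110. 327.] [ 0.5001 -0.4791]
pail_yellow top 0.58 [218. 175.] [0.7162 0.1973]
  tri [0.6904 0.18   0.1349] 0.0049
pail_green_grip scene 0.84 [233. 192.] [ 0.4651 -0.0404]
pail_green_grip scene 0.65 [323. 159.] [0.5585 0.2089]
pail_green_grip top 0.69 [299. 266.] [ 0.4575 -0.0315]
  tri [ 0.4572 -0.0329  0.0731] 0.0013
pail_green wrist 0.72 [519. 214.] [ 0.5206 -0.0334]
pail_green scene 0.56 [252. 220.] [ 0.5187 -0.0285]
pail_green scene 0.46 [193. 284.] [ 0.5537 -0.2686]
pail_green top 0.8 [296. 247.] [ 0.5134 -0.0256]
  tri [ 5.177e-01 -2.900e-02  2.000e-04] 0.0055
```

Request:
play_rows --rows '[-0.0051,-0.018,0,0.1375,0.1,-0.0051,-0.018,0,0.1375,0.1,-0.0051,-0.018,0,0.1375,0.1,-0.0051,-0.018,0,0.1375,0.1,-0.0051,-0.018,0,0.1375,0.1,-0.0051,-0.018,0,0.1375,0.1,-0.0051,-0.018,0,0.1375,0.1,-0.0051,-0.018,0,0.1375,0.1]'

```text
time: 57.35
position: [0.5825, 0.0523, 0.2199]
orientation: [0.914, 0.406, 0.0, 0.0]
force: [-0.5, 0.3, -1.9]
grip_width: 0.0155
```

Request:
play_rows --rows '[-0.0051,-0.018,0,0.1375,0.1,-0.0051,-0.018,0,0.1375,0.1,-0.0051,-0.018,0,0.1375,0.1,-0.0051,-0.018,0,0.1375,0.1,-0.0051,-0.018,0,0.1375,0.1,-0.0051,-0.018,0,0.1375,0.1,-0.0051,-0.018,0,0.1375,0.1,-0.0051,-0.018,0,0.1375,0.1]'

```text
time: 58.15
position: [0.5418, -0.0917, 0.22]
orientation: [0.567, 0.824, 0.0, 0.0]
force: [0.7, -0.6, -1.9]
grip_width: 0.0155
```

Request:
play_rows --rows '[0,0,0,0,0.1,0,0,0,0,0.1,0,0,0,0,0.1,0,0,0,0,0.1,0,0,0,0,0.1,0,0,0,0,0.1,0,0,0,0,0.1,0,0,0,0,0.1]'

```text
time: 58.95
position: [0.542, -0.0908, 0.2197]
orientation: [0.569, 0.822, 0.0, 0.0]
force: [0.1, -0.4, -1.5]
grip_width: 0.0158
```

```bash
python3 pails.py yellow green; python3 - <<'E'
from h import *
a=get_image('scene')['frame'][100:300,130:380,::-1];cv2.imwrite('pics/s9.png',cv2.resize(a,None,fx=3,fy=3,interpolation=cv2.INTER_CUBIC))
E
```

```text
[ 0.542  -0.0908  0.2197] [0.569 0.822 0.    0.   ] 58.95 0.015816268690743325
pail_yellow_grip wrist 0.55 [275. 273.] [ 0.5637 -0.1519]
pail_yellow_grip scene 0.57 [234. 180.] [ 0.4367 -0.0113]
pail_yellow_grip top 0.89 [324. 228.] [ 0.5593 -0.0967]
pail_yellow_grip top 0.32 [392. 276.] [ 0.4327 -0.2767]
  tri [ 0.5407 -0.087   0.2319] 0.0032
pail_yellow wrist 0.63 [278. 111.] [ 0.5201 -0.0286]
pail_yellow scene 0.96 [250. 188.] [0.4324 0.0459]
pail_yellow scene 0.65 [156. 261.] [ 0.4341 -0.2883]
pail_yellow top 0.87 [299. 241.] [ 0.5314 -0.0344]
  tri [ 0.5199 -0.0284  0.136 ] 0.0021
pail_green_grip scene 0.82 [231. 191.] [ 0.4609 -0.0429]
pail_green_grip top 0.54 [298. 268.] [ 0.4525 -0.0305]
  tri [ 0.4516 -0.0329  0.0699] 0.0025
pail_green scene 0.61 [250. 220.] [ 0.5153 -0.0335]
pail_green scene 0.59 [350. 246.] [0.7651 0.0877]
pail_green top 0.52 [298. 250.] [ 0.5048 -0.0312]
  tri [ 0.507  -0.0297 -0.012 ] 0.0023
```

View pics/s9.png

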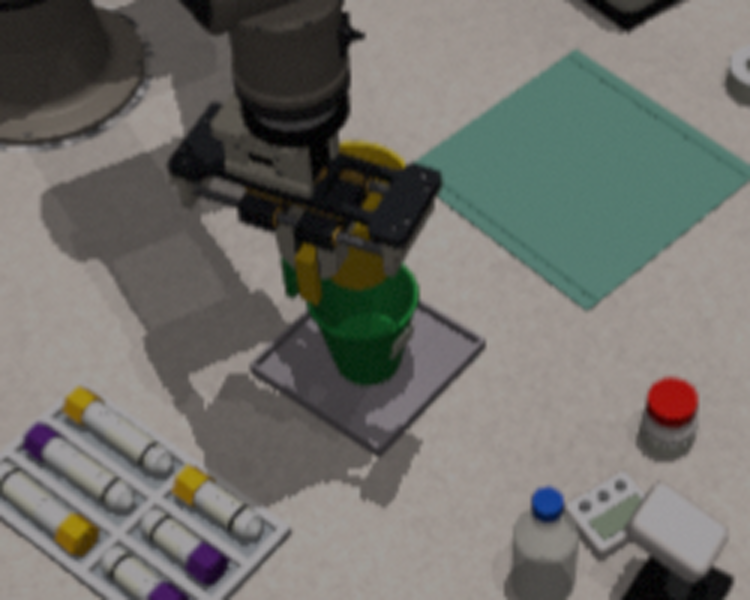

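Request:
play_rows --rows '[-0.001,0,-0.03,0,0.1,0,0,-0.025,0,0.1,0,0,-0.015,0,0.1,0,0,-0.01,0,0.1,0,0,-0.01,0,0.1,0,0,-0.005,0,0.1,0,0,0,0,0.1,0,0,0,0,0.1]'

```text
time: 60.55
position: [0.5413, -0.091, 0.1253]
orientation: [0.569, 0.822, 0.0, 0.001]
force: [0.3, 0.7, -2.3]
grip_width: 0.0153
```

Request:
play_rows --rows '[0,0,-0.004,0,0.1,0,0,-0.004,0,0.1,0,0,-0.003,0,0.1,0,0,0,0,0.1,0,0,0,0,0.1,0,0,0,0,0.1,0,0,0,0,0.1,0,0,0,0,0.1]'

```text
time: 61.35
position: [0.5409, -0.0909, 0.1138]
orientation: [0.569, 0.822, 0.0, 0.0]
force: [0.2, 0.1, -1.6]
grip_width: 0.0156
```

Still free and lightly hanging; lower the last millimetres.

Request:
play_rows --rows '[0,0,-0.002,0,0.1,0,0,-0.002,0,0.1,0,0,0,0,0.1,0,0,0,0,0.1,0,0,0,0,0.1,0,0,0,0,0.1,0,0,0,0,0.1,0,0,0,0,0.1]'

```text
time: 62.15
position: [0.5416, -0.0914, 0.111]
orientation: [0.569, 0.822, 0.0, 0.001]
force: [-1.8, -1.1, 7.3]
grip_width: 0.0156
```

Request:
play_rows --rows '[0,0,-0.001,0,0.1,0,0,-0.001,0,0.1,0,0,0,0,0.1,0,0,0,0,0.1,0,0,0,0,0.1,0,0,0,0,0.1,0,0,0,0,0.1,0,0,0,0,0.1]'

```text
time: 62.95
position: [0.5426, -0.0921, 0.1104]
orientation: [0.569, 0.822, 0.0, 0.003]
force: [-2.3, -2.2, 15.6]
grip_width: 0.0157
```

Request:
play_rows --rows '[0,0,0,0,0.4,0,0,0,0,0.4,0,0,0,0,0.4,0,0,0,0,0.4,0,0,0.04,0,0.5,0,0,0.04,0,0.6,0,-0.02,0.04,0,0.6,0,-0.045,0.02,0,0.6]'

```text
time: 63.75
position: [0.5422, -0.1543, 0.2516]
orientation: [0.567, 0.823, 0.001, 0.002]
force: [0.5, -0.8, -0.8]
grip_width: 0.055
```

Request:
play_rows --rows '[0,-0.045,0,0,0.6,0,-0.045,0,0,0.6,0,-0.045,0,0,0.6,0,0,0,0,0.6,0,0,0,0,0.6,0,0,0,0,0.6,0,0,0,0,0.6,0,0,0,0,0.6]'

```text
time: 64.55
position: [0.5413, -0.2896, 0.248]
orientation: [0.569, 0.823, 0.0, 0.0]
force: [-0.5, -0.4, 1.3]
grip_width: 0.055
```

```bash
python3 pails.py yellow green; python3 look.py | grep -v wrist; python3 - <<'E'
from h import *
P={n:get_image(n) for n in('scene','top','wrist')}
z=P['scene']['frame'][150:270,180:330,::-1];t=P['top']['frame'][170:300,220:440,::-1]
f=lambda a,w:cv2.resize(a,(w,int(a.shape[0]*w/a.shape[1])),interpolation=cv2.INTER_CUBIC)
save(P['wrist'],'w10')
a=f(z,700);cv2.imwrite('pics/f10.png',a)
E
```

```text
[ 0.5413 -0.2896  0.248 ] [0.569 0.823 0.    0.   ] 64.55 0.05499746642646468
pail_yellow_grip wrist 0.69 [192.  88.] [ 0.4473 -0.2349]
pail_yellow_grip scene 0.66 [236. 210.] [ 0.5159 -0.076 ]
pail_yellow_grip top 0.73 [323. 230.] [ 0.5521 -0.0945]
pail_yellow_grip top 0.67 [400. 233.] [ 0.5468 -0.3017]
  tri [ 0.5287 -0.1451  0.1867] 0.1027
pail_yellow scene 0.84 [255. 212.] [ 0.5047 -0.0066]
pail_yellow scene 0.26 [158. 256.] [ 0.4258 -0.2773]
pail_yellow top 0.79 [292. 247.] [ 0.5144 -0.0161]
  tri [ 0.5137 -0.0152  0.0161] 0.0007
pail_green_grip scene 0.67 [324. 157.] [0.5558 0.214 ]
pail_green_grip scene 0.66 [231. 191.] [ 0.4595 -0.0434]
pail_green_grip top 0.43 [302. 266.] [ 0.4563 -0.0412]
  tri [0.5438 0.0378 0.2229] 0.1187
pail_green scene 0.8 [251. 218.] [ 0.5131 -0.0272]
[ 0.5409 -0.291   0.2477] [0.569 0.822 0.    0.   ] 65.3 0.05511316526898569
scene shor 0.91 [ 0.5549 -0.3165] [0.089 0.03 ] 0.078
scene shor 0.8 [ 0.5416 -0.2239] [0.094 0.033] 0.132
scene shor 0.79 [ 0.5517 -0.2711] [0.094 0.031] 0.102
scene long 0.71 [ 0.4383 -0.3279] [0.118 0.029] 0.083
scene long 0.67 [ 0.4304 -0.2834] [0.118 0.027] 0.153
scene long 0.55 [ 0.4243 -0.2362] [0.127 0.029] 0.091
top shor 0.75 [ 0.5469 -0.2242] [0.086 0.029] 0.155
top shor 0.59 [ 0.5544 -0.27  ] [0.076 0.031] 0.007
top long 0.6 [ 0.4665 -0.232 ] [0.039 0.02 ] -0.008
```

View pics/f10.png

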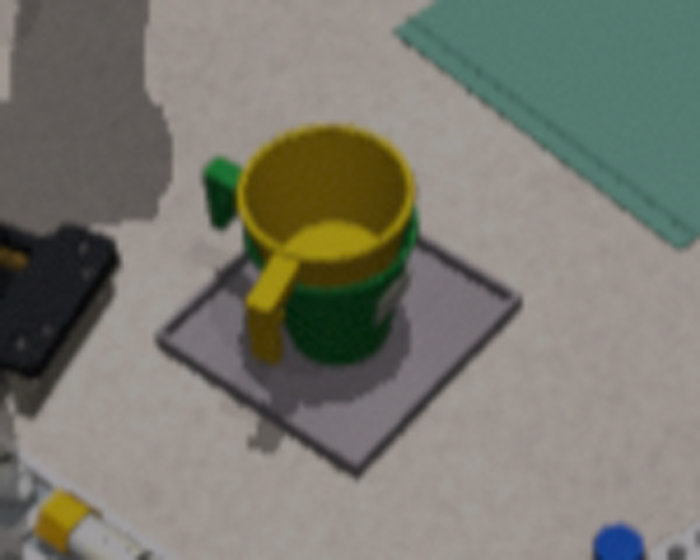

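View pics/w10.png

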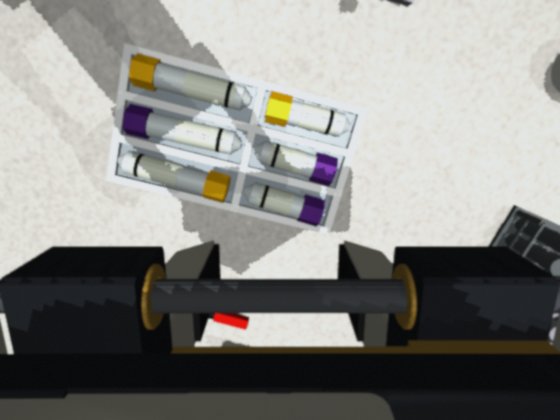

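```bash
python3 - <<'E'
from h import *
from scipy.optimize import least_squares
p=get_image('scene');t=get_image('top')
B={}
for n,q in(('s',p),('t',t)):
    m=cv2.inRange(cv2.cvtColor(q['frame'],cv2.COLOR_RGB2HSV),(20,110,40),(34,255,255))
    u,v=proj(q,(.518,-.0285,.1)); w=np.zeros_like(m); u,v=int(u),int(v); w[v-40:v+40,u-40:u+40]=m[v-40:v+40,u-40:u+40]
    ys,xs=np.nonzero(w); B[n]=(xs.min(),xs.max(),ys.min(),ys.max()); print(n,B[n])
a=np.linspace(0,6.283,200)
for z in(.116,.126,.136,.146):
    for n,q in(('s',p),('t',t)):
        uv=np.array([proj(q,(.518+.047*np.cos(x),-.0285+.047*np.sin(x),z)) for x in a]); print(z,n,np.round([*uv.min(0),*uv.max(0)],1))
E
```

```text
s (np.int64(230), np.int64(268), np.int64(177), np.int64(227))
t (np.int64(280), np.int64(329), np.int64(224), np.int64(261))
0.116 s [231.1 178.4 268.3 207.1]
0.116 t [279.8 224.  316.3 260.3]
0.126 s [230.7 175.8 268.1 204.6]
0.126 t [279.8 223.5 316.5 260.1]
0.136 s [230.4 173.2 268.  202. ]
0.136 t [279.8 223.1 316.8 259.9]
0.146 s [230.  170.6 267.9 199.5]
0.146 t [279.8 222.6 317.  259.7]
```

```bash
python3 -c "
from cell import order
print(order.finish_job())"
```

```text
the job is handed in; nothing more can be done
None
```

The job is handed in. All six tubes (three long, three short) lie in the sorting tray, one to a pocket and each in its own length. The two pails present, green and yellow, are nested upright on the return tray with their handles about 120° apart. There was no blue pail.

- **Order:** I sorted the tubes first. Then I put green on the tray, and yellow into green.
- **One short tube:** It lay too close to the yellow pail's handle for the gripper. I first dragged it about 5 cm on the mat by its cap, then gripped it again at the middle.
- **Tubes check:** The last wrist picture and the networks' readings show all six tubes in their proper pockets.
- **Pails check:** The yellow rim's outline fits a fully seated pail, height about 0.126 m, to within about a pixel. Contact came about 1–2 mm above the calculated height with about 16 N of push at the end, and I put that down to how the pail sat in the grip.
- **Disagreement:** The network's direct point for the nested yellow pail was about 1 cm off the tray centre. The rim outline in both cameras did not bear that out.
- **Time and bystanders:** The job took about 66 s. No knock of a pail or tube was seen. I touched no bystander knowingly and saw none out of place, but did not measure their positions again at the end.

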